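# Stand the ceramic fuse on the test pan's contact plate

## Task

Uncover the test pan: tip its blue lid up by the yellow tab, about 20 degrees, with the far edge still on the rim, then lift it off and lay it flat, tab up, wholly on the round black mat before letting go. Then take the ceramic fuse from the sloped cradle and lower it upright, red end up, wholly onto the copper plate in the pan, letting go only once it stands there. Do not topple the fuse, and leave the other loose things where they are.

Things in the scene. Friction and masses are not known exactly. Their poses are not given: they have to be found in the camera images.
- pan: round grey plastic test pan, open at the top, outside diameter 150 mm at the rim (140 at the foot), 45 mm high, wall 4 mm, fixed to the shelf. On its floor lies a flat copper contact plate of diameter 104 mm, its top 9 mm above the shelf. Origin: centre of the underside; z up. At the start the lid covers it
- lid: loose round blue lid, 150 g: disc of diameter 154 mm, 5 mm thick, with a plug of diameter 124 mm reaching 6 mm below it. Origin: centre of the disc's underside, 45 mm above the shelf on the pan's rim at the start; on a flat surface it stands on the plug, origin 6 mm above that surface. z points out of its top; the tab stands on its -x side
- lid_tab (a point): middle of the lid's upright yellow tab, 27 mm above the lid's origin and 55 mm from its centre towards the lid's -x. The tab is 12 mm thick along the lid's x, 40 mm wide along its y, and rises 30 mm above the lid's top (35 mm above the origin)
- lid_far (a point): point on the edge of the lid, straight across from the tab, 75 mm from its centre along the lid's +x, at the height of the disc's underside
- mat: round black rubber mat, diameter 220 mm, 4 mm thick, fixed flat on the shelf, to the left or to the right of the pan. Origin: centre of its underside
- cradle: green and aluminium sloped cradle, fixed, on the other side of the pan from the mat; base 130 x 80 mm; a V trough under the lowest 88 mm of the fuse and a foot plate hold it 35 degrees from vertical, its top leaning to the cradle's -x (towards the robot). Origin: underside, 5 mm to +x of the base's middle; the fuse's foot stands at x = 30 mm, z = 36 mm in its frame
- fuse: white ceramic cylindrical fuse with a brass cap at each end and a small red disc on its top, diameter 45 mm, 160 mm long, about 0.5 kg. Origin: centre of its bottom end; its z axis runs along it to the red top. At the start it leans in the cradle, 35 degrees from vertical
- holder: black bakelite fuse holder, 60 x 120 x 50 mm, loose, at the back; a bystander. Origin: centre of its underside
- carrier: grey plastic fuse carrier, 50 x 110 x 55 mm, loose, at the back; a bystander. Origin: centre of its underside
- bolt_a: brass bolt with a nut, 70 mm long, 26 mm thick head, lying loose on the robot's side of the pan; a bystander. Origin: under its middle
- bolt_b: brass bolt with a nut, 70 mm high, standing on its 30 mm head, loose, beyond the pan; a bystander. Origin: centre of its underside
- driver: screwdriver, 190 mm long, lying loose on the robot's side of the pan; a bystander. Origin: centre of its underside
Not all that is in view belongs to the job. Leave any green or pink look-alike of the lid alone.

How it is judged:
On the way, in this order (a step that is already met when the one before it is completed fails the run):
1. the lid is tipped up by more than 11.5 degrees while its far edge is still on (within 12 mm of) the pan's rim (angle between lid's own z axis and vertical above 0.2 rad and z of lid_far in the frame of pan below 0.057 m and horizontal distance between lid_far and pan below 0.095 m), for 0.1 s.
2. the lid is laid flat, tab up, on the mat (centre within 33 mm, within 5 mm of its resting height, 6 degrees) while the fingers still hold it (angle between lid's own z axis and vertical below 0.1 rad and horizontal distance between lid and mat below 0.033 m and z of lid in the frame of mat below 0.015 m and contact force between the fingers and lid above 0.5 N), for 0.1 s.
3. the fuse is lowered, upright within 7 degrees, onto the contact plate (within 5 mm of it, axis within 29 mm of the plate's centre) while the fingers still hold it (angle between fuse's own z axis and vertical below 0.12 rad and horizontal distance between fuse and pan below 0.029 m and z of fuse in the frame of pan below 0.014 m and contact force between the fingers and fuse above 0.5 N), for 0.1 s.
At the end, for the whole second after the job is handed in: Released and at rest: the fuse on the copper plate, red end up, upright within 3 degrees, its axis within 29 mm of the plate's centre; the lid flat (3 degrees), tab up, on the mat, its centre within 33 mm of the mat's centre (angle between each of fuse, lid's own z axis and vertical below 0.05 rad and horizontal distance between fuse and pan below 0.0295 m and z of fuse in the frame of pan below 0.012 m and linear speed of each of fuse, lid below 0.02 m/s and horizontal distance between lid and mat below 0.033 m and z of lid in the frame of mat below 0.013 m); the robot touches nothing.
It fails at once if the fuse is toppled (its axis more than 60 degrees from vertical) (angle between fuse's own z axis and vertical above 1.05 rad).
It fails at once if a bystander is moved by more than 30 mm (distance of any of holder, carrier, bolt_a, bolt_b, driver from where it was at the start of the episode above 0.03 m).
It also fails if it takes over 64 s, if anything falls off the work surface, if the arm or the gripper's body presses on something with over 40 N, if the wrist force passes 120 N, or if a joint passes its speed limit or range.

## Robot

A 7-joint arm with a two-finger parallel gripper is mounted at the origin on the work surface. World frame = base frame: x ahead of the robot, y to its left, z up, the work surface at z = 0. Lengths are in m, angles in rad, forces in N, time in s.
With the tool pointing down it reaches from about 0.425 to 0.875 m from the base axis. Payload 4.7 kg.
Tool frame: the origin (TCP) lies between the finger pads; the fingertips stand 11 mm ahead of it and the grasp point (between the pads) lies 8 mm behind it; z points along the fingers, y is the line along which they close (so a half turn about z gives the same grasp; the last joint's range is limited). The gripper opens to 87 mm and grips with 3 to 60 N. Pads are 19 mm wide; open, the fingers measure 117 mm over their backs; the gripper's body (75 mm by 190 mm) begins 51 mm behind the grasp point.
Start: joints at [1.229, 0.321, -0.07, 1.45, 0.023, 1.371, -0.057], TCP at [0.226, -0.609, 0.234] pointing down, gripper open.
Joint ranges: [-2.86, 2.86], [-0.3, 2.09], [-1.38, 1.24], [0.06, 2.45], [-1.56, 4.7], [0.09, 2.05], [-2.69, 2.69]. Speed limits (rad/s): [2.57, 2.57, 3.14, 3.14, 3.14, 3.14, 3.14].

## Interface

Orientations are given as a rotation vector (axis times angle).
In Python, from bench import ctrl gives the robot as it stands. The module is installed in compiled form; this text tells all that it offers.
- The arm moves only by the shell command python3 -m inch 'ROWS' [FORCE]. ROWS is JSON, a list of rows, each an object with "slide": the shift along the tool's x, y, z scaled (see below), a list of three; "angular": the turn, a rotation vector about the tool's x, y, z scaled (see below), a list of three; "claw": the opening, from -1 (shut) to 1 (fully open). In form: [{"slide": [tx, ty, tz], "angular": [rx, ry, rz], "claw": claw}, ...]. A call has 1 to 10 rows; each row is the pose to reach, as a shift and turn from the pose commanded when the call began, along the tool's axes at that moment; what a row does not reach only later rows make up. The controller multiplies each number of a shift by 0.25 m and each number of a turn by 30 degrees. A row lasts 1/10 s, in which the tool goes at most 50 mm and 8.59 degrees, less where a joint would pass 70% of its speed; a pose out of reach is approached as far as the arm can. A call with a number of a shift or a turn outside -1 to 1 is refused whole. A call with a gripper value outside its range is refused whole. The fingers move at their own pace and stop on an object; FORCE is the grip in N (left out, the last holds). Time passes only in rows, so rows that repeat a pose let the fingers close. It gives the time, the measured TCP pose, the force, the opening and the grip force at its end, in the units of the state.
- ctrl.get_state(): the state, without advancing time (a new reading comes with each control period).
- ctrl.get_image(name): name is "scene" or "top" or "wrist"; returns a dict with "color" (420x560x3 uint8, red, green, blue), "depth" (420x560 float32, m along the optical axis (not along the pixel's ray), 0 where there is no reading), "camera_matrix" (3x3 intrinsics, pixels), "extrinsics" (4x4, takes a point from camera to world coordinates); the wrist camera has in their place "tool_from_camera" (4x4, takes a point from camera to tool coordinates, whose origin is the TCP and whose axes are the flange's). Camera axes: x right, y up, looking along -z (the intrinsics and any distortion apply to the point x, -y, -z); pixel columns grow to the right and rows downward; lengths in m; the calibration is good to about 2 mm. A picture is of the moment at which its call begins: read the wrist's pose just before it.
- ctrl.close_job(): hands the job in; it is judged then, once.
Trained networks look in the newest picture that a camera, given by its name, has taken for a name from the list of things; names that differ only in an ending like _2 or _b are one class to them, and where a whole thing is asked for, a point or a joint stands for the part that bears it (a point fixed in the world has none). Each returns a list of dicts, best first, with "confidence" (0 to 1); they miss things now and then, are a little off and sometimes report something else, mostly with a low value. They report only what shows in the picture. A call takes as long as a camera call. They do not tell look-alikes from the thing itself.
- ctrl.find_in(query, camera): "bbox" ([centre column, centre row, width, height] in pixels, round what is visible of it).
- ctrl.outline_of(query, camera): "mask" (420x560 bool, what is visible of it) and "bbox" ([centre column, centre row, width, height] in pixels, round what is visible of it).
The state is a dict: "time": time; "joint_positions": joint angles; "qd": joint speeds; "joint_torque": joint torques, N m; "position": TCP position; "tool_rot": TCP orientation; "ft_force": force on the tool from outside, world axes, zero at the start; "torque": the same for the moment, N m; "grip_width": opening from 0.0 (shut) to 1.0 (fully open); "grip_force": force on a finger pad.
Only numpy, scipy, OpenCV 4.12 (cv2) and the standard library are available. Lean on these libraries where they do the work, as an engineer would, in place of code of your own. Each camera call takes 0.05 s, during which the arm holds its last target. There are 200 camera calls.

## Working session

There is one attempt and no reset: what is moved stays moved. The work goes in short steps, Python scripts to look and compute and a shell command to move; the robot and the scene stay as the last step left them, time stands still between calls to the robot, and variables do not carry over. Pictures are saved under pics/ and viewed, at most 10 in all, crops included, and the job is handed in when it is done.

```bash
mkdir -p pics
cat > h.py <<'E'
import numpy as np,cv2
from scipy.spatial.transform import Rotation as R
from bench import ctrl
def img(n,save=None):
    d=ctrl.get_image(n)
    if save: cv2.imwrite('pics/'+save,d['color'][:,:,::-1])
    return d
def cloud(d,T=None):
    T=d['extrinsics'] if T is None else T
    K=np.array(d['camera_matrix']);z=d['depth'];v,u=np.mgrid[:z.shape[0],:z.shape[1]]
    p=np.stack([(u-K[0,2])/K[0,0]*z,-(v-K[1,2])/K[1,1]*z,-z],-1)
    T=np.array(T);return p@T[:3,:3].T+T[:3,3]
def cmd(pos,rot=None,st=None):
    # shift & turn from current measured pose in scaled tool units
    s=st or ctrl.get_state();Rt=R.from_rotvec(s['tool_rot'])
    t=Rt.inv().apply(np.array(pos)-s['position'])/0.25
    r=np.zeros(3) if rot is None else np.degrees((Rt.inv()*rot).as_rotvec())/30
    return t.round(4),r.round(4)
E
python3 - <<'E'
from h import *
np.set_printoptions(precision=4,suppress=True)
s=ctrl.get_state();print(s['time'],s['position'],s['tool_rot'],R.from_rotvec(s['tool_rot']).as_matrix())
for c in ['top','scene']:
    d=img(c,c+'0.png');P=cloud(d)
    print(c,d['camera_matrix'],d['extrinsics'], [k for k in d])
    for q in ['lid','lid_tab','mat','cradle','fuse','pan','bolt_a','driver','holder','carrier']:
        for o in ctrl.outline_of(q,c)[:3]:
            m=o['mask']&(d['depth']>0)
            if m.sum()<5: continue
            p=P[m];print(q,round(o['confidence'],2),np.round(o['bbox']),m.sum(),'med',np.median(p,0),'lo',np.percentile(p,2,axis=0),'hi',np.percentile(p,98,axis=0),d['color'][m].mean(0).round())
E
```

```text
0.0 [ 0.2262 -0.6088  0.2324] [-3.0901 -0.5556  0.0007] [[ 0.9374  0.3483 -0.0008]
 [ 0.3483 -0.9374  0.0018]
 [-0.0001 -0.002  -1.    ]]
top [[461.9925   0.     282.2078]
 [  0.     461.9925 207.3386]
 [  0.       0.       1.    ]] [[ 0.0175  0.9961 -0.0865  0.4294]
 [-0.9996  0.0192  0.0191  0.0047]
 [ 0.0206  0.0862  0.9961  1.1135]
 [ 0.      0.      0.      1.    ]] ['color', 'depth', 'camera_matrix', 'extrinsics']
lid 0.89 [279. 182.  67.  65.] 3328 med [ 0.5814 -0.0055  0.0497] lo [ 0.5133 -0.0742  0.0457] hi [0.6504 0.0619 0.0784] [ 25.  52. 107.]
lid 0.85 [160. 333.  66.  63.] 3419 med [0.2283 0.2676 0.0103] lo [0.1607 0.1983 0.0057] hi [0.2968 0.3357 0.0384] [30. 92. 38.]
lid 0.84 [414. 304.  59.  62.] 3257 med [ 0.3091 -0.3358  0.0105] lo [ 0.2409 -0.4045  0.0064] hi [ 0.3774 -0.2677  0.0392] [108.  83.  99.]
lid_tab 0.85 [277. 182.  69.  65.] 3353 med [ 0.5811 -0.0059  0.0497] lo [ 0.513  -0.0744  0.0455] hi [0.6491 0.0631 0.0784] [ 26.  52. 107.]
lid_tab 0.79 [414. 302.  63.  67.] 3288 med [ 0.3091 -0.3356  0.0105] lo [ 0.2405 -0.4045  0.0062] hi [ 0.3788 -0.268   0.0392
[... 3581 characters left out ...]
. 48. 51.]
driver 0.77 [220. 196.  12.  54.] 377 med [ 0.4158 -0.1399  0.0222] lo [ 0.2826 -0.1583  0.0044] hi [ 0.4604 -0.1221  0.0275] [123.  57.  54.]
holder 0.93 [388. 316.  67.  47.] 1950 med [0.7771 0.1726 0.0245] lo [0.7424 0.1141 0.0095] hi [0.8023 0.2275 0.0512] [41. 40. 38.]
holder 0.34 [400. 221.  90.  68.] 4676 med [0.5253 0.2816 0.0048] lo [0.4216 0.1863 0.0019] hi [0.6167 0.3815 0.0075] [34. 34. 33.]
holder 0.22 [287. 247.  68.  64.] 3173 med [ 0.5854 -0.0063  0.0505] lo [ 0.5188 -0.0737  0.0474] hi [0.6523 0.0631 0.0787] [ 41.  68. 117.]
carrier 0.92 [238. 335.  58.  33.] 1616 med [ 0.7579 -0.1323  0.0305] lo [ 0.7175 -0.1853  0.0063] hi [ 0.7866 -0.0808  0.0567] [89. 86. 85.]
```

Run:
```python
from h import *
np.set_printoptions(precision=4,suppress=True)
for c in ['top','scene']:
    d=img(c);P=cloud(d);C=d['color'].astype(int);ok=d['depth']>0
    near=np.hypot(P[...,0]-.582,P[...,1]+.006)<.085
    lt=near&ok&(P[...,2]>.044)&(P[...,2]<.056);q=P[lt]
    (cx,cy),r=cv2.minEnclosingCircle((q[:,:2]*1000).astype(np.float32));print(c,'lid circle',cx,cy,r,q.mean(0))
    t=near&ok&(P[...,2]>.065);q=P[t];print('tab',len(q),q.mean(0),q.min(0),q.max(0))
    h=q[q[:,2]>.074];print('tabtop',len(h),h.mean(0),cv2.minAreaRect((h[:,:2]*1000).astype(np.float32)))
    m=np.hypot(P[...,0]-.517,P[...,1]-.285)<.16
    m&=ok&(C.max(-1)<60)&(P[...,2]<.012);q=P[m]
    (cx,cy),r=cv2.minEnclosingCircle((q[:,:2]*1000).astype(np.float32));print('mat',cx,cy,r,q.mean(0))
    o=ctrl.outline_of('fuse',c)[0];m=o['mask']&ok
    m=cv2.erode(m.astype(np.uint8),np.ones((3,3)))>0
    q=P[m];q=q[(q[:,2]>.09)&(q[:,0]>.4)]
    # cylinder fit fixed radius
    from scipy.optimize import least_squares
    def f(x):
        a=np.array([x[2],x[3],1]);a/=np.linalg.norm(a);v=q-[x[0],x[1],.12]
        return np.linalg.norm(v-np.outer(v@a,a),axis=1)-.0225
    s=least_squares(f,[.48,-.282,-.7,0],loss='soft_l1',f_scale=.002)
    a=np.array([s.x[2],s.x[3],1]);a/=np.linalg.norm(a);v=(P[m]-[s.x[0],s.x[1],.12]);al=v@a
    rad=np.linalg.norm(v-np.outer(al,a),axis=1)<.026
    print('fuse axis',s.x,a,np.degrees(np.arccos(a[2])),'res',np.abs(s.fun).mean(),'top',np.array([s.x[0],s.x[1],.12])+a*np.percentile(al[rad],99.5))
a=np.hstack([cv2.imread('pics/top0.png')]);cv2.imwrite('pics/t.png',cv2.resize(a,None,fx=1.4,fy=1.4))
```

```text
top lid circle 582.0994262695312 -5.81252908706665 76.8574447631836 [ 0.5833 -0.0061  0.0497]
tab 101 [0.528  0.0067 0.0788] [ 0.5197 -0.0124  0.0679] [0.5374 0.0261 0.0852]
tabtop 97 [0.5283 0.0068 0.0791] ((528.1682739257812, 6.22918701171875), (39.84117889404297, 11.9788179397583), 76.9311294555664)
mat 518.1943969726562 285.57476806640625 110.50800323486328 [0.5165 0.285  0.0036]<stdin>:24: RuntimeWarning: Mean of empty slice.
  ret = ret.dtype.type(ret / rcount)
Traceback (most recent call last):
IndexError: index -1 is out of bounds for axis 0 with size 0
```

View pics/scene0.png

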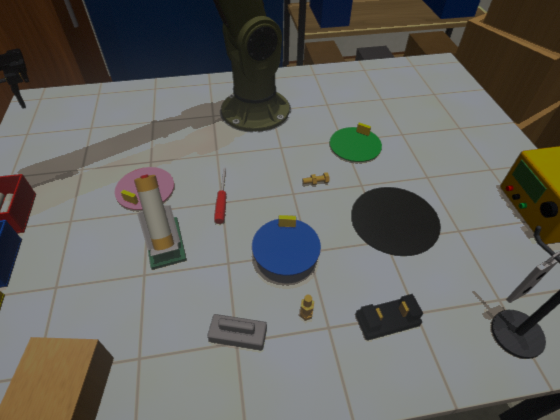

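The scene view shows the blue lid (287,247) with its tab on the robot's side (288,221), the mat on the right (396,220), and the fuse leaning in the cradle (153,212). Next, the fuse geometry.

Run:
```python
from h import *
from scipy.optimize import least_squares
np.set_printoptions(precision=4,suppress=True)
for c in ['top','scene']:
    d=img(c);P=cloud(d);C=d['color'].astype(int);ok=d['depth']>0
    m=ok&(abs(P[...,0]-.47)<.1)&(abs(P[...,1]+.282)<.05)&(P[...,2]>.10);q0=P[m];q=q0
    for i in range(3):
        def f(x):
            a=np.array([x[2],x[3],1]);a/=np.linalg.norm(a);v=q-[x[0],x[1],.12]
            return np.linalg.norm(v-np.outer(v@a,a),axis=1)-.0225
        s=least_squares(f,[.48,-.282,-.7,0] if i==0 else s.x,loss='soft_l1',f_scale=.002)
        a=np.array([s.x[2],s.x[3],1]);a/=np.linalg.norm(a)
        b=np.array([s.x[0],s.x[1],.12]);v=q-b;al=v@a;q=q[(abs(f(s.x))<.004)&(al<np.percentile(al,96))]
    v=q0-b;al=v@a;r=np.linalg.norm(v-np.outer(al,a),axis=1)
    red=(C[m][:,0]>C[m][:,1]*1.8)
    print(c,len(q),'b',b,'a',a,np.degrees(np.arccos(a[2])),'res',np.abs(f(s.x)).mean())
    t=np.percentile(al[r<.02],99);print('top',b+a*t,'foot',b+a*(t-.16),'red',red.sum(),q0[red].mean(0) if red.any() else 0)
    near=np.hypot(P[...,0]-.582,P[...,1]+.006)<.085
    q1=P[near&ok&(P[...,2]>.044)&(P[...,2]<.056)];print('lid',cv2.minEnclosingCircle((q1[:,:2]*1000).astype(np.float32)))
    q1=P[near&ok&(P[...,2]>.072)];print('tab',q1.mean(0),cv2.minAreaRect((q1[:,:2]*1000).astype(np.float32)))
    q1=P[ok&(np.hypot(P[...,0]-.517,P[...,1]-.285)<.14)&(C.max(-1)<60)&(P[...,2]<.012)];print('mat',cv2.minEnclosingCircle((q1[:,:2]*1000).astype(np.float32)))
```

```text
top 622 b [ 0.4731 -0.2857  0.12  ] a [-0.5592 -0.0857  0.8246] 34.45084298173963 res 0.0008343740949998898
top [ 0.4373 -0.2911  0.1728] foot [ 0.5267 -0.2774  0.0409] red 54 [ 0.4394 -0.2902  0.1703]
lid ((582.4929809570312, -5.933009147644043), 77.09185791015625)
tab [0.5282 0.0065 0.0793] ((528.5728149414062, 6.239110946655273), (39.853355407714844, 12.501885414123535), 78.1767578125)
mat ((516.996826171875, 285.4501647949219), 110.21745300292969)
scene 879 b [ 0.472  -0.2848  0.12  ] a [-0.5603 -0.0863  0.8238] 34.53789853050535 res 0.0009844727875941888
top [ 0.4369 -0.2903  0.1717] foot [ 0.5265 -0.2764  0.0399] red 20 [ 0.4417 -0.2893  0.1729]
lid ((581.8395385742188, -5.077742576599121), 77.69303131103516)
tab [0.5297 0.0059 0.079 ] ((528.0658569335938, 6.118804931640625), (38.543617248535156, 12.988714218139648), 79.27627563476562)
mat ((517.4505004882812, 284.7307434082031), 110.35111999511719)
```

```bash
python3 -m inch '[{"slide":[0.98,-0.94,-0.16],"angular":[0,0,-0.95],"claw":1},{"slide":[0.98,-0.94,-0.16],"angular":[0,0,-0.95],"claw":1},{"slide":[0.98,-0.94,-0.16],"angular":[0,0,-0.95],"claw":1},{"slide":[0.98,-0.94,-0.16],"angular":[0,0,-0.95],"claw":1},{"slide":[0.98,-0.94,-0.16],"angular":[0,0,-0.95],"claw":1},{"slide":[0.98,-0.94,-0.16],"angular":[0,0,-0.95],"claw":1},{"slide":[0.98,-0.94,-0.16],"angular":[0,0,-0.95],"claw":1},{"slide":[0.98,-0.94,-0.16],"angular":[0,0,-0.95],"claw":1},{"slide":[0.98,-0.94,-0.16],"angular":[0,0,-0.95],"claw":1}]'
cat >> h.py <<'E'
def frame(y,z):
    y=np.array(y,float);z=np.array(z,float);z/=np.linalg.norm(z);y-=z*(y@z);y/=np.linalg.norm(y)
    return R.from_matrix(np.stack([np.cross(y,z),y,z],1))
lx=np.array([.976,-.219,0]);LIDR=frame(lx,[0,0,-1])
E
python3 -c "
from h import *
print(cmd([.5285,.0062,.15],LIDR), ctrl.get_state())"
```

```text
time: 2.2
position: [0.3746, -0.3032, 0.2741]
tool_rot: [2.857, 1.303, -0.001]
ft_force: [-0.9, -0.5, -0.2]
grip_width: 1.0
grip_force: 0.0
(array([ 1.3386, -0.3475,  0.4944]), array([ 0.002 ,  0.0027, -0.9443])) {'time': 2.2, 'joint_positions': array([ 0.99265801, -0.04440863, -0.35428683,  1.77935221, -0.01440407,
        1.40263913, -0.07406045]), 'qd': array([ 0.02559052,  0.02119995,  0.04539254, -0.00074437,  0.01121289,
       -0.00080003,  0.00065325]), 'joint_torque': array([ -1.56167306, -28.34354639,  -1.23610184, -31.57603741,
        -0.38738142,   0.06459009,  -0.0344808 ]), 'position': array([ 0.37461514, -0.30322411,  0.27408289]), 'tool_rot': array([ 2.85689918e+00,  1.30272387e+00, -6.85716706e-04]), 'ft_force': array([-0.89673813, -0.45371786, -0.23575205]), 'torque': array([-0.05003579, -0.04722175, -0.0049467 ]), 'grip_force': 0.0, 'grip_width': 0.9999400573635927}
```

```bash
python3 -m inch '[{"slide":[1.0,-0.26,0.2],"angular":[0,0,-0.944],"claw":0.0},{"slide":[1.0,-0.26,0.2],"angular":[0,0,-0.944],"claw":0.0},{"slide":[1.0,-0.26,0.2],"angular":[0,0,-0.944],"claw":0.0},{"slide":[1.0,-0.26,0.2],"angular":[0,0,-0.944],"claw":0.0},{"slide":[1.0,-0.26,0.2],"angular":[0,0,-0.944],"claw":0.0},{"slide":[1.0,-0.26,0.2],"angular":[0,0,-0.944],"claw":0.0},{"slide":[1.0,-0.26,0.2],"angular":[0,0,-0.944],"claw":0.0}]'
python3 -c "
from h import *
print(cmd([.5285,.0062,.12],LIDR))"
```

```text
time: 2.9
position: [0.4899, -0.0717, 0.2228]
tool_rot: [-2.451, -1.962, 0.0]
ft_force: [-0.6, -0.8, -0.4]
grip_width: 0.519
grip_force: 0.0
(array([0.3373, 0.083 , 0.4112]), array([-0.0027, -0.0016,  0.    ]))
```

```bash
python3 -m inch '[{"slide":[0.337,0.083,0.2],"angular":[0,0,0],"claw":0.0},{"slide":[0.337,0.083,0.41],"angular":[0,0,0],"claw":0.0},{"slide":[0.337,0.083,0.41],"angular":[0,0,0],"claw":0.0},{"slide":[0.337,0.083,0.41],"angular":[0,0,0],"claw":0.0}]'
python3 - <<'E'
from h import *
np.set_printoptions(precision=4,suppress=True)
s=ctrl.get_state();d=img('wrist','w1.png')
T=np.eye(4);T[:3,:3]=R.from_rotvec(s['tool_rot']).as_matrix();T[:3,3]=s['position']
P=cloud(d,T@np.array(d['tool_from_camera']));C=d['color'].astype(int)
m=(d['depth']>0)&(C[...,0]>C[...,2]*2)&(C[...,1]>C[...,2]*1.7)&(P[...,2]>.055)&(P[...,2]<.09)&(np.hypot(P[...,0]-.528,P[...,1]-.006)<.05)
q=P[m&(P[...,2]>.074)];print(m.sum(),len(q),q.mean(0) if len(q) else 0, cv2.minAreaRect((q[:,:2]*1000).astype(np.float32)) if len(q) else 0)
print(cmd([.5285,.0062,.066],LIDR))
E
```

```text
time: 3.3
position: [0.5255, 0.0043, 0.1163]
tool_rot: [-2.45, -1.956, 0.009]
ft_force: [-1.8, -0.9, -0.9]
grip_width: 0.5
grip_force: 0.0
1350 1218 [0.5261 0.0079 0.0795] ((525.9335327148438, 6.522710800170898), (39.32319641113281, 11.394022941589355), 76.86377716064453)
(array([0.0146, 0.0046, 0.2116]), array([-0.0103,  0.0019, -0.0076]))
```

View pics/w1.png

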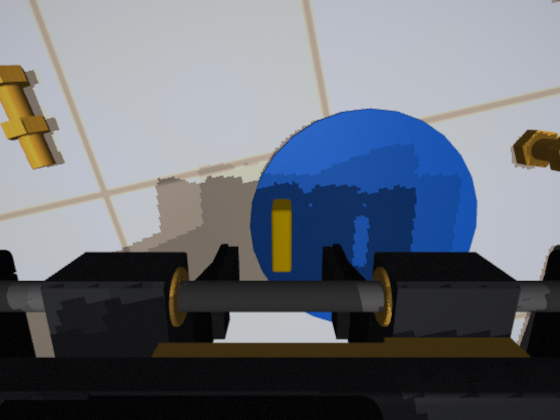

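The wrist view shows the yellow tab (282,235) centred between the fingers and parallel to the pads. I'll go down and grip.

```bash
python3 -m inch '[{"slide":[0.014,0,0.12],"angular":[0,0,0],"claw":0.0},{"slide":[0.014,0,0.2],"angular":[0,0,0],"claw":0.0},{"slide":[0.014,0,0.2],"angular":[0,0,0],"claw":0.0},{"slide":[0.014,0,0.2],"angular":[0,0,0],"claw":-0.8},{"slide":[0.014,0,0.2],"angular":[0,0,0],"claw":-1},{"slide":[0.014,0,0.2],"angular":[0,0,0],"claw":-1},{"slide":[0.014,0,0.2],"angular":[0,0,0],"claw":-1},{"slide":[0.014,0,0.2],"angular":[0,0,0],"claw":-1}]' 40
python3 - <<'E'
from h import *
np.set_printoptions(precision=4,suppress=True)
s=ctrl.get_state();p=np.array(s['position']);R0=R.from_rotvec(s['tool_rot'])
ly=np.cross([0,0,1],lx)
c=np.array([.582,-.0057,.045]);far=c+.077*lx/np.linalg.norm(lx)
for a in [5,10,15,18,21]:
    q=R.from_rotvec(np.radians(a)*ly)  # +rot about lid y lifts -x side
    print(a,*cmd(far+q.apply(p-far),q*R0,s))
E
```

```text
time: 4.15
position: [0.529, 0.0084, 0.0715]
tool_rot: [-2.455, -1.96, 0.001]
ft_force: [1.4, -0.6, 1.6]
grip_width: 0.135
grip_force: 40.4
5 [ 0.      0.0112 -0.0456] [ 0.1667 -0.0004 -0.0001]
10 [ 0.      0.0264 -0.09  ] [ 0.3334 -0.0008 -0.0002]
15 [ 0.0001  0.0454 -0.1329] [ 0.5001 -0.0012 -0.0002]
18 [ 0.0001  0.0585 -0.1578] [ 0.6002 -0.0015 -0.0003]
21 [ 0.0001  0.073  -0.182 ] [ 0.7002 -0.0017 -0.0003]
```

```bash
python3 -m inch '[{"slide":[0,0.011,-0.046],"angular":[0.167,0,0],"claw":-1},{"slide":[0,0.026,-0.09],"angular":[0.333,0,0],"claw":-1},{"slide":[0,0.045,-0.133],"angular":[0.5,0,0],"claw":-1},{"slide":[0,0.0585,-0.158],"angular":[0.6,0,0],"claw":-1},{"slide":[0,0.066,-0.17],"angular":[0.65,0,0],"claw":-1},{"slide":[0,0.066,-0.17],"angular":[0.65,0,0],"claw":-1},{"slide":[0,0.066,-0.17],"angular":[0.65,0,0],"claw":-1},{"slide":[0,0.066,-0.17],"angular":[0.65,0,0],"claw":-1}]'
cat >> h.py <<'E'
def lid(cam,c0,rad=.12,zmin=.02):
    d=img(cam);P=cloud(d);C=d['color'].astype(int)
    m=(d['depth']>0)&(C[...,2]>C[...,0]*1.7)&(C[...,2]>C[...,1]*1.25)&(np.linalg.norm(P-c0,axis=-1)<rad)
    q=P[m];c=q.mean(0);
    for _ in range(4):
        u,s_,vt=np.linalg.svd(q-q.mean(0),full_matrices=False);n=vt[2]*np.sign(vt[2,2])
        e=(q-q.mean(0))@n;q=q[abs(e)<max(.003,2*e.std())] if _<3 else q
    far=q[np.argmax((q-q.mean(0))@lx)]
    # enclosing circle in plane
    B=vt[:2];uv=((q-q.mean(0))@B.T*1000).astype(np.float32);(cu,cv),r=cv2.minEnclosingCircle(uv)
    return dict(n=n,tilt=np.degrees(np.arccos(n[2])),ctr=q.mean(0)+(np.array([cu,cv])/1000)@B,r=r,far=far,N=len(q))
E
python3 -c "
from h import *
for c in ['top','scene']: print(lid(c,[.58,0,.06]))
s=ctrl.get_state();print(s['time'],s['position'],s['joint_positions'])"
```

```text
time: 4.95
position: [0.5448, 0.005, 0.1134]
tool_rot: [-2.234, -1.785, 0.307]
ft_force: [-0.8, 0.6, -1.2]
grip_width: 0.138
grip_force: 40.0
{'n': array([ 0.32829189, -0.07759097,  0.94138413]), 'tilt': np.float64(19.71468261917059), 'ctr': array([5.85335694e-01, 5.09608248e-05, 7.62977767e-02]), 'r': 75.79832458496094, 'far': array([0.64681475, 0.03824596, 0.05553012]), 'N': 350}
{'n': array([ 0.32710926, -0.07555895,  0.94196092]), 'tilt': np.float64(19.61648106323421), 'ctr': array([ 0.58988229, -0.00632297,  0.0747425 ]), 'r': 75.90599822998047, 'far': array([ 0.65803353, -0.02698268,  0.05180476]), 'N': 2428}
5.05 [0.54488626 0.00477139 0.11362148] [ 0.48540509  0.52768438 -0.65819417  1.55984339  0.19106343  1.47910837
 -0.42665791]
```

```bash
cat >> h.py <<'E'
MR=R.from_rotvec([0,0,np.radians(25)])*LIDR; MP=np.array([.463,.275])
E
python3 -c "
from h import *
s=ctrl.get_state();R0=R.from_rotvec(s['tool_rot'])
p=np.array(s['position'])
print(cmd(p+[0,0,.09],R0,s)); print(cmd([*MP,.14],MR,s))"
```

```text
(array([-2.000e-04, -1.201e-01, -3.394e-01]), array([0., 0., 0.]))
(array([ 0.9817, -0.5618,  0.0862]), array([-0.6391, -0.1413, -0.8294]))
```

```bash
python3 -m inch '[{"slide":[0,-0.04,-0.113],"angular":[0,0,0],"claw":-1},{"slide":[0,-0.08,-0.226],"angular":[0,0,0],"claw":-1},{"slide":[0,-0.12,-0.34],"angular":[0,0,0],"claw":-1},{"slide":[0.14,-0.18,-0.28],"angular":[-0.09,-0.02,-0.12],"claw":-1},{"slide":[0.28,-0.245,-0.22],"angular":[-0.18,-0.04,-0.24],"claw":-1},{"slide":[0.42,-0.31,-0.16],"angular":[-0.27,-0.06,-0.36],"claw":-1},{"slide":[0.56,-0.37,-0.1],"angular":[-0.36,-0.08,-0.47],"claw":-1},{"slide":[0.7,-0.435,-0.04],"angular":[-0.46,-0.1,-0.59],"claw":-1},{"slide":[0.84,-0.5,0.02],"angular":[-0.55,-0.12,-0.71],"claw":-1},{"slide":[0.98,-0.56,0.08],"angular":[-0.64,-0.14,-0.83],"claw":-1}]'
python3 -m inch '[{"slide":[0,0,0],"angular":[0,0,0],"claw":-1},{"slide":[0,0,0],"angular":[0,0,0],"claw":-1}]'
python3 -c "
from h import *
lx[:]=R.from_rotvec([0,0,np.radians(25)]).apply(lx)
for c in ['top','scene']: print(lid(c,[.517,.285,.12]))
s=ctrl.get_state();print(s['position'],R.from_rotvec(s['tool_rot']).as_matrix()[:,2]);print(cmd([*MP,.036],MR))"
```

```text
time: 6.05
position: [0.4632, 0.2756, 0.1415]
tool_rot: [1.965, 2.448, 0.004]
ft_force: [1.0, -0.1, -1.1]
grip_width: 0.134
grip_force: 40.0
time: 6.25
position: [0.463, 0.2751, 0.1415]
tool_rot: [1.966, 2.45, 0.0]
ft_force: [0.8, -0.9, -1.1]
grip_width: 0.137
grip_force: 40.0
{'n': array([-0.00474081,  0.00222669,  0.99998628]), 'tilt': np.float64(0.30009901305605485), 'ctr': array([0.51898872, 0.28441318, 0.11914792]), 'r': 77.08032989501953, 'far': array([0.59275805, 0.30315669, 0.11968229]), 'N': 1805}
{'n': array([ 5.25186621e-04, -1.65335311e-03,  9.99998495e-01]), 'tilt': np.float64(0.09939456268779087), 'ctr': array([0.5219209 , 0.28338908, 0.12042098]), 'r': 77.36520385742188, 'far': array([0.59723819, 0.29292901, 0.11924984]), 'N': 2376}
[0.46507198 0.27293497 0.14147079] [ 6.52461300e-04  4.61757931e-05 -9.99999786e-01]
(array([ 0.0099, -0.0066,  0.4219]), array([ 0.0012,  0.0002, -0.0043]))
```

```bash
python3 -m inch '[{"slide":[0,0,0.12],"angular":[0,0,0],"claw":-1},{"slide":[0,0,0.24],"angular":[0,0,0],"claw":-1},{"slide":[0,0,0.34],"angular":[0,0,0],"claw":-1},{"slide":[0,0,0.38],"angular":[0,0,0],"claw":-1},{"slide":[0,0,0.4],"angular":[0,0,0],"claw":-1},{"slide":[0,0,0.41],"angular":[0,0,0],"claw":-1},{"slide":[0,0,0.42],"angular":[0,0,0],"claw":-1},{"slide":[0,0,0.42],"angular":[0,0,0],"claw":-1},{"slide":[0,0,0.42],"angular":[0,0,0],"claw":-1}]'
python3 -c "
from h import *
lx[:]=R.from_rotvec([0,0,np.radians(25)]).apply(lx)
for c in ['top','scene']: print(lid(c,[.517,.285,.02]))
print(ctrl.get_state()['position'],ctrl.get_state()['ft_force'])"
```

```text
time: 7.25
position: [0.4649, 0.2747, 0.0371]
tool_rot: [1.97, 2.447, 0.003]
ft_force: [-1.4, -0.1, -2.2]
grip_width: 0.135
grip_force: 40.0
{'n': array([-5.44285323e-06, -2.71189043e-03,  9.99996323e-01]), 'tilt': np.float64(0.155380379391624), 'ctr': array([0.52157358, 0.28293017, 0.01508482]), 'r': 77.1123046875, 'far': array([0.59648049, 0.30124537, 0.0131145 ]), 'N': 1536}
{'n': array([-5.57687472e-05, -3.94416111e-03,  9.99992220e-01]), 'tilt': np.float64(0.2260069602463085), 'ctr': array([0.52111928, 0.28436135, 0.01607351]), 'r': 77.59286499023438, 'far': array([0.59539406, 0.30258366, 0.01620909]), 'N': 2025}
[0.46477957 0.27468925 0.0369425 ] [ 0.71363838  0.27306374 -1.53265605]
```

```bash
python3 -m inch '[{"slide":[0,0,0.004],"angular":[0,0,0],"claw":-1},{"slide":[0,0,0.004],"angular":[0,0,0],"claw":-1},{"slide":[0,0,0.004],"angular":[0,0,0],"claw":-0.3},{"slide":[0,0,0.004],"angular":[0,0,0],"claw":-0.2},{"slide":[0,0,0.004],"angular":[0,0,0],"claw":-0.2},{"slide":[0,0,-0.1],"angular":[0,0,0],"claw":-0.2},{"slide":[0,0,-0.3],"angular":[0,0,0],"claw":0},{"slide":[0,0,-0.5],"angular":[0,0,0],"claw":0.5},{"slide":[0,0,-0.7],"angular":[0,0,0],"claw":1},{"slide":[0,0,-0.9],"angular":[0,0,0],"claw":1}]'
cat >> h.py <<'E'
A=np.array([-.5598,-.086,.8242]);A/=np.linalg.norm(A);FOOT=np.array([.5266,-.2769,.0404])
FR=frame([.152,-.988,0],-A)
E
python3 - <<'E'
from h import *
lx[:]=R.from_rotvec([0,0,np.radians(25)]).apply(lx)
for c in ['top','scene']: print(lid(c,[.517,.285,.02]))
d=img('top','t2.png')
s=ctrl.get_state()
g=FOOT+A*.128            # grasp point
print('tcp grasp',g-A*.008,'pre',g+A*.072)
print(s['position'],cmd(g+A*.092,FR,s),s['joint_positions'])
E
```

```text
time: 8.35
position: [0.464, 0.2741, 0.2634]
tool_rot: [-1.969, -2.448, -0.002]
ft_force: [1.6, -0.7, 0.6]
grip_width: 0.68
grip_force: 0.0
{'n': array([-2.51549852e-03, -5.14156144e-04,  9.99996704e-01]), 'tilt': np.float64(0.14710744459468722), 'ctr': array([0.52122649, 0.28356351, 0.01468856]), 'r': 76.96580505371094, 'far': array([0.59640695, 0.29865177, 0.01392284]), 'N': 2719}
{'n': array([ 1.54767900e-04, -1.27355027e-03,  9.99999177e-01]), 'tilt': np.float64(0.07350591414991832), 'ctr': array([0.5207418 , 0.28472507, 0.01580219]), 'r': 78.05531311035156, 'far': array([0.59609974, 0.30198138, 0.01730231]), 'N': 2172}
tcp grasp [ 0.45942661 -0.2872196   0.13930016] pre [ 0.41464435 -0.29409933  0.2052336 ]
[0.46607817 0.27556332 0.26497583] (array([-2.1797, -0.734 ,  0.163 ]), array([-0.9281,  0.8644,  3.0168])) [ 0.28270879  0.1518488  -0.94600881  1.6551359   0.12654707  1.39069284
 -0.46443127]
```

```bash
python3 -c "
from h import *
V=lambda deg:R.from_rotvec([0,0,np.radians(deg)])*frame([0,-1,0],[0,0,-1])
s=ctrl.get_state();print(V(0).as_matrix()); print(cmd([.49,.04,.3],V(75),s)) 
"
```

```text
[[ 1.  0.  0.]
 [ 0. -1.  0.]
 [ 0.  0. -1.]]
(array([-0.9407, -0.1066, -0.1428]), array([ 0.0136, -0.0073,  0.911 ]))
```

```bash
python3 -m inch '[{"slide":[-0.94,-0.1,-0.14],"angular":[0,0,0.91],"claw":1},{"slide":[-0.94,-0.1,-0.14],"angular":[0,0,0.91],"claw":1},{"slide":[-0.94,-0.1,-0.14],"angular":[0,0,0.91],"claw":1},{"slide":[-0.94,-0.1,-0.14],"angular":[0,0,0.91],"claw":1},{"slide":[-0.94,-0.1,-0.14],"angular":[0,0,0.91],"claw":1},{"slide":[-0.94,-0.1,-0.14],"angular":[0,0,0.91],"claw":1}]'
python3 -c "
from h import *
V=lambda deg:R.from_rotvec([0,0,np.radians(deg)])*frame([0,-1,0],[0,0,-1])
s=ctrl.get_state();print(cmd([.45,-.19,.3],V(46),s)) 
"
```

```text
time: 9.1
position: [0.4904, 0.0317, 0.2948]
tool_rot: [-2.502, -1.899, 0.003]
ft_force: [-0.6, 0.2, -0.6]
grip_width: 1.002
grip_force: 0.0
(array([-0.8976,  0.0828, -0.0195]), array([-0.0014,  0.0032,  0.9466]))
```

```bash
python3 -m inch '[{"slide":[-0.9,0.08,-0.02],"angular":[0,0,0.95],"claw":1},{"slide":[-0.9,0.08,-0.02],"angular":[0,0,0.95],"claw":1},{"slide":[-0.9,0.08,-0.02],"angular":[0,0,0.95],"claw":1},{"slide":[-0.9,0.08,-0.02],"angular":[0,0,0.95],"claw":1},{"slide":[-0.9,0.08,-0.02],"angular":[0,0,0.95],"claw":1},{"slide":[-0.9,0.08,-0.02],"angular":[0,0,0.95],"claw":1}]'
python3 -c "
from h import *
s=ctrl.get_state();R0=R.from_rotvec(s['tool_rot']);r=(R0.inv()*FR)
h=R0*R.from_rotvec(r.as_rotvec()/2)
print(np.degrees(r.as_rotvec()),cmd([.42,-.27,.29],h,s))
"
```

```text
time: 9.7
position: [0.4495, -0.1875, 0.2988]
tool_rot: [-2.888, -1.229, 0.003]
ft_force: [0.3, -0.1, -0.3]
grip_width: 1.002
grip_force: 0.0
[-11.41672232  33.34490162  36.16524591] (array([-0.3195,  0.1438,  0.0349]), array([-0.1903,  0.5557,  0.6028]))
```

```bash
python3 -m inch '[{"slide":[-0.32,0.14,0.035],"angular":[-0.19,0.555,0.6],"claw":1},{"slide":[-0.32,0.14,0.035],"angular":[-0.19,0.555,0.6],"claw":1},{"slide":[-0.32,0.14,0.035],"angular":[-0.19,0.555,0.6],"claw":1},{"slide":[-0.32,0.14,0.035],"angular":[-0.19,0.555,0.6],"claw":1}]'
python3 -c "
from h import *
s=ctrl.get_state();print(FOOT+A*.215,s['joint_positions'],cmd(FOOT+A*.215,FR,s))
"
```

```text
time: 10.1
position: [0.4189, -0.2663, 0.2898]
tool_rot: [-2.988, -0.744, -0.472]
ft_force: [0.3, 0.7, 0.1]
grip_width: 1.001
grip_force: 0.0
[ 0.40624767 -0.29538928  0.21759612] [ 0.99098168 -0.14452397 -0.26078864  1.87067108 -0.31765488  1.27200262
 -0.27963552] (array([-0.1814,  0.0661,  0.2497]), array([-0.1953,  0.5527,  0.6048]))
```

```bash
python3 -m inch '[{"slide":[-0.18,0.066,0.08],"angular":[-0.19,0.55,0.6],"claw":1},{"slide":[-0.18,0.066,0.15],"angular":[-0.19,0.55,0.6],"claw":1},{"slide":[-0.18,0.066,0.25],"angular":[-0.19,0.55,0.6],"claw":1},{"slide":[-0.18,0.066,0.25],"angular":[-0.19,0.55,0.6],"claw":1},{"slide":[-0.18,0.066,0.25],"angular":[-0.19,0.55,0.6],"claw":1}]'
python3 - <<'E'
from h import *
from scipy.optimize import least_squares
np.set_printoptions(precision=4,suppress=True)
s=ctrl.get_state();print(s['joint_positions'],cmd(FOOT+A*.215,FR,s),cmd(FOOT+A*.12,FR,s))
d=img('wrist','w2.png')
T=np.eye(4);T[:3,:3]=R.from_rotvec(s['tool_rot']).as_matrix();T[:3,3]=s['position']
P=cloud(d,T@np.array(d['tool_from_camera']));q=P[d['depth']>0]
v=q-FOOT;al=v@A;r=np.linalg.norm(v-np.outer(al,A),axis=1);k=(r<.03)&(al>.09)&(al<.17)
cap=q[k&(al>.15)&(r<.03)];print(k.sum(),len(cap),'al max',np.percentile(al[k],98))
q=q[k&(al<.15)]
def f(x):
    a=A+[x[2],x[3],0];a/=np.linalg.norm(a);w=q-FOOT-A*.13-[x[0],x[1],0]
    return np.linalg.norm(w-np.outer(w@a,a),axis=1)-.0225
o=least_squares(f,[0,0,0,0],loss='soft_l1',f_scale=.002);print(o.x,np.abs(o.fun).mean())
E
```

```text
time: 10.6
position: [0.4111, -0.2926, 0.2199]
tool_rot: [-2.946, -0.252, -0.91]
ft_force: [1.2, 0.3, 1.1]
grip_width: 1.005
grip_force: 0.0
[ 1.0619 -0.183  -0.1228  2.1407 -0.6712  0.9985 -0.1411] (array([-0.0228,  0.0078, -0.0042]), array([-0.0151,  0.0054,  0.03  ])) (array([-0.0218,  0.0108,  0.3758]), array([-0.0151,  0.0054,  0.03  ]))
4492 3558 al max 0.16050322296919553
[-0.0024 -0.0008  0.0096  0.0007] 0.0001745890276772364
```

View pics/w2.png

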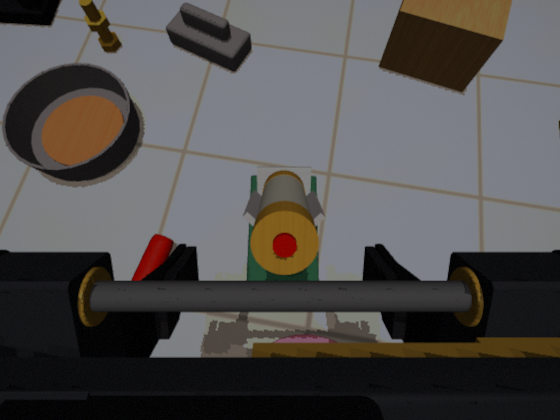

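```bash
python3 -m inch '[{"slide":[-0.026,0.01,0.1],"angular":[-0.015,0,0.03],"claw":1},{"slide":[-0.026,0.01,0.2],"angular":[-0.015,0,0.03],"claw":1},{"slide":[-0.026,0.01,0.3],"angular":[-0.015,0,0.03],"claw":1},{"slide":[-0.026,0.01,0.376],"angular":[-0.015,0,0.03],"claw":1},{"slide":[-0.026,0.01,0.376],"angular":[-0.015,0,0.03],"claw":1},{"slide":[-0.026,0.01,0.376],"angular":[-0.015,0,0.03],"claw":0},{"slide":[-0.026,0.01,0.376],"angular":[-0.015,0,0.03],"claw":-0.5},{"slide":[-0.026,0.01,0.376],"angular":[-0.015,0,0.03],"claw":-1},{"slide":[-0.026,0.01,0.376],"angular":[-0.015,0,0.03],"claw":-1},{"slide":[-0.026,0.01,0.376],"angular":[-0.015,0,0.03],"claw":-1}]' 50
python3 -c "
from h import *
s=ctrl.get_state();p=np.array(s['position']);print(p,s['grip_width'],s['grip_force'],s['ft_force'],(p-FOOT)@A)
print(cmd(p+A*.1,None,s),cmd(p+[-.0,0,.1],None,s))
"
```

```text
time: 11.65
position: [0.4573, -0.2899, 0.1392]
tool_rot: [-2.953, -0.215, -0.917]
ft_force: [-0.1, -0.1, -0.1]
grip_width: 0.632
grip_force: 0.0
[ 0.45727791 -0.28994924  0.13919272] 0.6320000090571893 0.0 [-0.08027978 -0.05401603 -0.13513783] 0.12134898658716264
(array([ 0.   ,  0.002, -0.4  ]), array([0., 0., 0.])) (array([ 2.266e-01,  3.000e-04, -3.297e-01]), array([0., 0., 0.]))
```

```bash
python3 -m inch '[{"slide":[0,0,0],"angular":[0,0,0],"claw":-1},{"slide":[0,0,0],"angular":[0,0,0],"claw":-1},{"slide":[0,0,0],"angular":[0,0,0],"claw":-1},{"slide":[0,0,0],"angular":[0,0,0],"claw":-1}]' 50
python3 -m inch '[{"slide":[0.02,0,-0.03],"angular":[0,0,0],"claw":-1},{"slide":[0.05,0,-0.07],"angular":[0,0,0],"claw":-1},{"slide":[0.1,0,-0.14],"angular":[0,0,0],"claw":-1},{"slide":[0.16,0,-0.23],"angular":[0,0,0],"claw":-1},{"slide":[0.23,0,-0.33],"angular":[0,0,0],"claw":-1},{"slide":[0.3,0,-0.44],"angular":[0,0,0],"claw":-1},{"slide":[0.37,0,-0.54],"angular":[0,0,0],"claw":-1},{"slide":[0.37,0,-0.54],"angular":[0,0,0],"claw":-1}]' 50
python3 - <<'E'
from h import *
s=ctrl.get_state()
d=img('scene','s3.png')
V=lambda deg:R.from_rotvec([0,0,np.radians(deg)])*frame([0,-1,0],[0,0,-1])
R0=R.from_rotvec(s['tool_rot']);print(s['position'],s['joint_positions'],s['grip_width'],s['grip_force'])
print(np.degrees((R0.inv()*V(20)).as_rotvec()),np.degrees((R0.inv()*V(8.7)).as_rotvec()))
E
```

```text
time: 12.05
position: [0.4571, -0.2879, 0.1387]
tool_rot: [-2.949, -0.217, -0.914]
ft_force: [-4.5, 3.3, 4.4]
grip_width: 0.504
grip_force: 50.0
time: 12.85
position: [0.4586, -0.2914, 0.3079]
tool_rot: [-2.957, -0.218, -0.926]
ft_force: [0.9, -1.2, -5.1]
grip_width: 0.508
grip_force: 50.0
[ 0.4586351  -0.29137282  0.3079426 ] [ 1.0304974  -0.19773594 -0.17594451  1.97480253 -0.60991756  1.07843112
 -0.35423719] 0.5077367906623745 49.99082939699292
[  3.99643145 -34.57752024 -11.22558541] [  0.57186208 -34.74526038  -0.27458911]
```

View pics/s3.png

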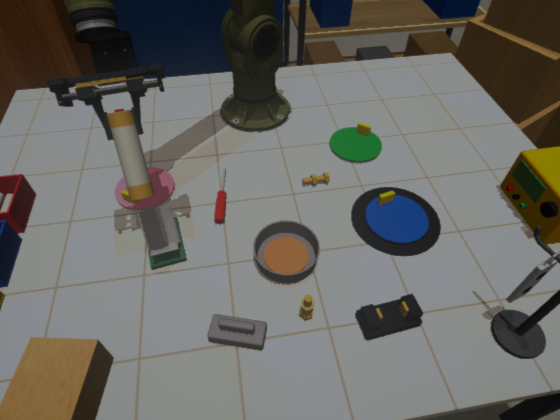

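Picture: the fuse is held clear of the cradle (128,155), the lid is flat on the mat (397,217), and the pan is open with the copper plate showing (287,255).

```bash
cat >> h.py <<'E'
V=lambda deg:R.from_rotvec([0,0,np.radians(deg)])*frame([0,-1,0],[0,0,-1])
E
python3 - <<'E'
from h import *
np.set_printoptions(precision=4,suppress=True)
for c in ['top','scene']:
    d=img(c);P=cloud(d);C=d['color'].astype(int);ok=d['depth']>0
    n=ok&(np.hypot(P[...,0]-.582,P[...,1]+.006)<.09)
    q=P[n&(P[...,2]>.040)&(P[...,2]<.05)];print(len(q),cv2.minEnclosingCircle((q[:,:2]*1000).astype(np.float32)))
    q=P[n&(C[...,0]>C[...,2]*1.8)&(P[...,2]<.016)];print(len(q),q.mean(0),cv2.minEnclosingCircle((q[:,:2]*1000).astype(np.float32)))
s=ctrl.get_state();print(cmd([.52,-.15,.31],V(15),s))
E
```

```text
343 ((582.4203491210938, -5.018729209899902), 74.7368392944336)
1392 [ 0.5824 -0.0043  0.0088] ((582.9794311523438, -4.809922218322754), 51.39609909057617)
417 ((580.8746337890625, -4.06183385848999), 75.87358093261719)
1294 [ 0.5823 -0.004   0.0095] ((579.9888916015625, -4.266784191131592), 52.747379302978516)
(array([ 0.2983, -0.5124,  0.1555]), array([ 0.0621, -1.1421, -0.2158]))
```

```bash
python3 -m inch '[{"slide":[0.04,-0.07,0.02],"angular":[0.01,-0.14,-0.03],"claw":-1},{"slide":[0.08,-0.15,0.045],"angular":[0.02,-0.29,-0.05],"claw":-1},{"slide":[0.13,-0.22,0.065],"angular":[0.03,-0.43,-0.08],"claw":-1},{"slide":[0.17,-0.29,0.09],"angular":[0.03,-0.57,-0.11],"claw":-1},{"slide":[0.21,-0.36,0.11],"angular":[0.04,-0.71,-0.13],"claw":-1},{"slide":[0.26,-0.44,0.13],"angular":[0.05,-0.86,-0.16],"claw":-1},{"slide":[0.3,-0.51,0.155],"angular":[0.06,-1.0,-0.19],"claw":-1},{"slide":[0.3,-0.51,0.155],"angular":[0.06,-1.0,-0.19],"claw":-1}]' 50
python3 - <<'E'
from h import *
s=ctrl.get_state();print(cmd([.582,-.005,.28],V(28),s))
E
```

```text
time: 13.8
position: [0.5239, -0.1448, 0.3102]
tool_rot: [-3.099, -0.402, -0.118]
ft_force: [-0.1, 0.1, -5.8]
grip_width: 0.511
grip_force: 50.0
(array([ 0.3571, -0.4807,  0.1507]), array([ 0.0089, -0.1467, -0.4404]))
```

```bash
python3 -m inch '[{"slide":[0.06,-0.08,0.025],"angular":[0,-0.03,-0.07],"claw":-1},{"slide":[0.12,-0.16,0.05],"angular":[0,-0.05,-0.15],"claw":-1},{"slide":[0.18,-0.24,0.075],"angular":[0,-0.075,-0.22],"claw":-1},{"slide":[0.24,-0.32,0.1],"angular":[0.01,-0.1,-0.3],"claw":-1},{"slide":[0.3,-0.4,0.125],"angular":[0.01,-0.12,-0.37],"claw":-1},{"slide":[0.357,-0.48,0.15],"angular":[0.01,-0.147,-0.44],"claw":-1},{"slide":[0.357,-0.48,0.15],"angular":[0.01,-0.147,-0.44],"claw":-1},{"slide":[0.357,-0.48,0.15],"angular":[0.01,-0.147,-0.44],"claw":-1}]' 50
cat >> h.py <<'E'
def fuse(c,p):
    from scipy.optimize import least_squares
    d=img(c);P=cloud(d);p=np.array(p)
    m=(d['depth']>0)&(np.hypot(P[...,0]-p[0],P[...,1]-p[1])<.035)&(P[...,2]<p[2]-.03)&(P[...,2]>p[2]-.112);q=P[m]
    b=np.array([p[0],p[1],p[2]-.12])
    for i in range(3):
        def f(x):
            a=np.array([x[2],x[3],1]);a/=np.linalg.norm(a);w=q-b-[x[0],x[1],0]
            return np.linalg.norm(w-np.outer(w@a,a),axis=1)-.0225
        o=least_squares(f,[0,0,0,0],loss='soft_l1',f_scale=.001);q=q[abs(f(o.x))<.004]
    m2=(d['depth']>0)&(np.hypot(P[...,0]-b[0]-o.x[0],P[...,1]-b[1]-o.x[1])<.026)
    return c,len(q),'foot',(b[:2]+o.x[:2]).round(4),'slope_deg',np.degrees(o.x[2:]).round(2),'res',np.abs(f(o.x)).mean(),'zmin',np.percentile(P[m2&(P[...,2]>.03)][:,2],1)
E
python3 - <<'E'
from h import *
s=ctrl.get_state();p=s['position'];print(s['ft_force'],R.from_rotvec(s['tool_rot']).as_matrix()[:,2],cmd([.582,-.005,.28],V(28),s))
for c in ['top','scene']: print(fuse(c,p))
img('scene','s4.png')
E
```

```text
time: 14.6
position: [0.5803, -0.0118, 0.2794]
tool_rot: [3.047, 0.746, -0.004]
ft_force: [-0.1, 0.3, -6.4]
grip_width: 0.505
grip_force: 50.0
[-0.10949329  0.25422124 -6.44235268] [-0.001501   -0.00491344 -0.9999868 ] (array([ 0.0185, -0.0209, -0.0025]), array([ 0.007 ,  0.0069, -0.0159]))
('top', 0, 'foot', array([ 0.5803, -0.0118]), 'slope_deg', array([0., 0.]), 'res', np.float64(nan), 'zmin', np.float64(0.6685471751446386))
('scene', 673, 'foot', array([ 0.5832, -0.0119]), 'slope_deg', array([-0.81, -0.05]), 'res', np.float64(0.0005424127050036665), 'zmin', np.float64(0.15748868478487416))h.py:49: RuntimeWarning: Mean of empty slice.
  return c,len(q),'foot',(b[:2]+o.x[:2]).round(4),'slope_deg',np.degrees(o.x[2:]).round(2),'res',np.abs(f(o.x)).mean(),'zmin',np.percentile(P[m2&(P[...,2]>.03)][:,2],1)
  ret = ret.dtype.type(ret / rcount)
```

View pics/s4.png

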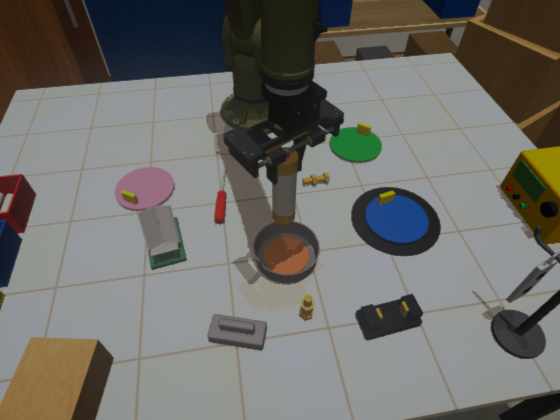

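The fuse hangs upright (285,190) above the open pan (287,252). I'll lower it to just above the plate.

```bash
python3 -m inch '[{"slide":[0.01,-0.02,0.1],"angular":[0,0.01,0],"claw":-1},{"slide":[0.01,-0.02,0.2],"angular":[0,0.02,0],"claw":-1},{"slide":[0.01,-0.02,0.3],"angular":[0,0.02,0],"claw":-1},{"slide":[0.01,-0.02,0.4],"angular":[0,0.02,0],"claw":-1},{"slide":[0.01,-0.02,0.48],"angular":[0,0.02,0],"claw":-1},{"slide":[0.01,-0.02,0.54],"angular":[0,0.02,0],"claw":-1},{"slide":[0.01,-0.02,0.565],"angular":[0,0.02,0],"claw":-1},{"slide":[0.01,-0.02,0.565],"angular":[0,0.02,0],"claw":-1},{"slide":[0.01,-0.02,0.565],"angular":[0,0.02,0],"claw":-1}]' 50
python3 - <<'E'
from h import *
s=ctrl.get_state();p=s['position'];print(s['ft_force'],p,R.from_rotvec(s['tool_rot']).as_matrix()[:,2])
print(fuse('scene',p),fuse('scene',p))
E
```

```text
time: 15.65
position: [0.5822, -0.008, 0.1417]
tool_rot: [3.047, 0.743, 0.02]
ft_force: [0.1, 0.9, -4.8]
grip_width: 0.508
grip_force: 50.0
[ 0.0588811   0.93495727 -4.81896196] [ 0.5822289  -0.00799437  0.14167059] [ 0.01342642 -0.00197368 -0.99990791]
('scene', 459, 'foot', array([ 0.5866, -0.0061]), 'slope_deg', array([-1.53, -0.22]), 'res', np.float64(0.0006019918055282826), 'zmin', np.float64(0.036469899579440204)) ('scene', 457, 'foot', array([ 0.587, -0.006]), 'slope_deg', array([-1.74, -0.31]), 'res', np.float64(0.0005798028800257914), 'zmin', np.float64(0.03580685757712762))
```

```bash
python3 -m inch '[{"slide":[0,0,0.01],"angular":[0,-0.03,0],"claw":-1},{"slide":[0,0,0.02],"angular":[0,-0.05,0],"claw":-1},{"slide":[0,0,0.03],"angular":[0,-0.05,0],"claw":-1},{"slide":[0,0,0.035],"angular":[0,-0.05,0],"claw":-1},{"slide":[0,0,0.035],"angular":[0,-0.05,0],"claw":-1},{"slide":[0,0,0.035],"angular":[0,-0.05,0],"claw":-1}]' 50
python3 - <<'E'
from h import *
s=ctrl.get_state();p=s['position'];print(s['ft_force'],p,R.from_rotvec(s['tool_rot']).as_matrix()[:,2])
print(fuse('scene',p),fuse('scene',p))
E
```

```text
time: 16.35
position: [0.5825, -0.0076, 0.1352]
tool_rot: [3.04, 0.742, -0.021]
ft_force: [-4.5, -0.7, 13.2]
grip_width: 0.508
grip_force: 50.0
[-4.46036605 -0.74261425 13.16486592] [ 0.58249111 -0.00755065  0.13524335] [-0.0098935  -0.01513854 -0.99983646]
('scene', 445, 'foot', array([ 0.5833, -0.0075]), 'slope_deg', array([0.18, 0.65]), 'res', np.float64(0.0005454913961233818), 'zmin', np.float64(0.0333761371308324)) ('scene', 446, 'foot', array([ 0.5833, -0.0074]), 'slope_deg', array([0.16, 0.51]), 'res', np.float64(0.000529967716733172), 'zmin', np.float64(0.03435883587055958))
```

```bash
python3 -m inch '[{"slide":[0,0,-0.006],"angular":[0,0,0],"claw":-1},{"slide":[0,0,-0.006],"angular":[0,0,0],"claw":-1},{"slide":[0,0,-0.006],"angular":[0,0,0],"claw":-1}]' 15
python3 - <<'E'
from h import *
s=ctrl.get_state();p=s['position'];print(s['ft_force'],p,R.from_rotvec(s['tool_rot']).as_matrix()[:,2])
print(fuse('scene',p))
d=img('top');P=cloud(d)
q=P[(d['depth']>0)&(np.hypot(P[...,0]-.583,P[...,1]+.0075)<.05)&(P[...,2]>.001)&(P[...,2]<.03)];print(len(q))
E
```

```text
time: 16.75
position: [0.5827, -0.0076, 0.1353]
tool_rot: [3.041, 0.742, -0.019]
ft_force: [-2.1, -0.1, 7.2]
grip_width: 0.518
grip_force: 15.0
[-2.09701689 -0.11571395  7.21102722] [ 0.58273397 -0.00756074  0.13525673] [-0.00908975 -0.01425592 -0.99985706]
('scene', 442, 'foot', array([ 0.5834, -0.0075]), 'slope_deg', array([0.25, 0.67]), 'res', np.float64(0.0005361352800135142), 'zmin', np.float64(0.034287444476376744))
0
```

```bash
python3 -m inch '[{"slide":[0,0,-0.004],"angular":[0,0,0],"claw":-1},{"slide":[0,0,-0.004],"angular":[0,0,0],"claw":-1},{"slide":[0,0,-0.004],"angular":[0,0,0],"claw":0.1},{"slide":[0,0,-0.004],"angular":[0,0,0],"claw":0.3},{"slide":[0,0,-0.004],"angular":[0,0,0],"claw":0.6},{"slide":[0,0,-0.004],"angular":[0,0,0],"claw":1},{"slide":[0,0,-0.004],"angular":[0,0,0],"claw":1},{"slide":[0,0,-0.004],"angular":[0,0,0],"claw":1}]' 5
python3 - <<'E'
from h import *
s=ctrl.get_state();p=s['position'];print(s['grip_width'],s['ft_force'],p)
print(fuse('scene',p))
E
```

```text
time: 17.65
position: [0.5816, -0.0078, 0.1343]
tool_rot: [3.041, 0.742, -0.023]
ft_force: [0.8, 0.4, -1.3]
grip_width: 0.913
grip_force: 0.0
0.9131869899764715 [ 0.81988974  0.40633119 -1.33364298] [ 0.5815524  -0.00780948  0.13427512]
('scene', 443, 'foot', array([ 0.5834, -0.0076]), 'slope_deg', array([-0.37,  0.17]), 'res', np.float64(0.0005373580033326374), 'zmin', np.float64(0.03425204223433465))
```

Released and standing. Withdrawing straight up along the fuse, then checking.

```bash
python3 -m inch '[{"slide":[0,0,-0.06],"angular":[0,0,0],"claw":1},{"slide":[0,0,-0.16],"angular":[0,0,0],"claw":1},{"slide":[0,0,-0.3],"angular":[0,0,0],"claw":1},{"slide":[0,0,-0.45],"angular":[0,0,0],"claw":1},{"slide":[0,0,-0.6],"angular":[0,0,0],"claw":1},{"slide":[0,0,-0.75],"angular":[0,0,0],"claw":1},{"slide":[0,0,-0.75],"angular":[0,0,0],"claw":1}]'
python3 - <<'E'
from h import *
s=ctrl.get_state();print(s['time'],s['position'],s['ft_force'])
print(fuse('scene',[.583,-.0075,.134]),lid('scene',[.517,.285,.02]))
d=img('scene','s5.png');P=cloud(d);C=d['color'].astype(int)
m=(d['depth']>0)&(C[...,0]>C[...,1]*2)&(np.hypot(P[...,0]-.583,P[...,1]+.007)<.04)&(P[...,2]>.12);print('red',m.sum(),P[m].mean(0))
E
```

```text
time: 18.4
position: [0.5862, -0.0042, 0.3291]
tool_rot: [3.038, 0.742, -0.006]
ft_force: [0.5, 0.5, -0.3]
grip_width: 1.0
grip_force: 0.0
18.4 [ 0.58623762 -0.00421992  0.32910333] [ 0.52544818  0.45016859 -0.27709212]
('scene', 442, 'foot', array([ 0.5833, -0.0074]), 'slope_deg', array([-0.33, -0.03]), 'res', np.float64(0.0005524059963279894), 'zmin', np.float64(0.033002182802790395)) {'n': array([-2.36365554e-06, -1.19927421e-05,  1.00000000e+00]), 'tilt': np.float64(0.0007003520363964945), 'ctr': array([0.5209087 , 0.28528464, 0.01577224]), 'r': 78.10987854003906, 'far': array([0.59423971, 0.25838294, 0.01671493]), 'N': 2171}
red 38 [ 0.58487271 -0.00751697  0.17441555]
```

View pics/s5.png

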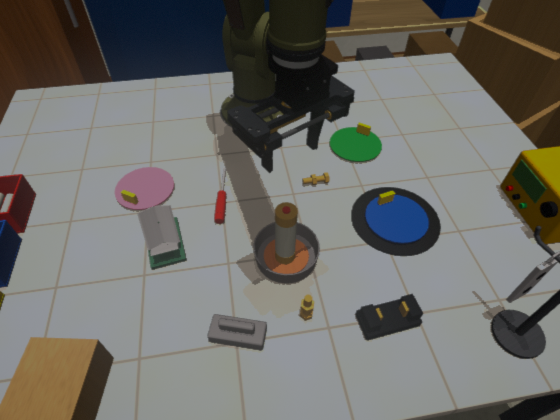

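The fuse stands upright on the copper plate with its red top at (286,211). The lid is flat on the mat at (397,217), the bystanders haven't moved, and the robot is clear.

```bash
python3 -c "
from bench import ctrl
print(ctrl.close_job())"
```

```text
the job is handed in; nothing more can be done
None
```

The job is handed in, with no verdict returned: the last look before that showed the lid flat on the mat about 4 mm off centre, the fuse upright and released on the copper plate within 3 mm of its centre, the bystanders where they were, and the arm clear at about 18 s of the 64 s allowed.

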